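Swap the water-bath pan and the flask on the hotplate

ROBOT

A 6-joint arm with a two-finger parallel gripper is mounted at the origin on the work surface. World frame = base frame: x ahead of the robot, y to its left, z up, the work surface at z = 0. Lengths are in m, angles in rad, forces in N, time in s.
With the tool pointing down it reaches from about 0.3 to 0.875 m from the base axis. Payload 6.4 kg.
Tool frame: the origin (TCP) lies midway between the tips of the shut fingers; the grasp point (between the pads) lies 19 mm behind it; z points along the fingers, y is the line along which they close (so a half turn about z gives the same grasp; the last joint's range is limited). The gripper opens to 85 mm and grips with 20 to 120 N. Pads are 22 mm wide; open, the fingers measure 114 mm over their backs; the gripper's body (76 mm by 85 mm) begins 54 mm behind the grasp point. The pads swing forward as they close: fully open they stand 13 mm farther back than shut.
Start: joints at [0.909, 0.181, 1.607, -0, 1.354, -0.206], TCP at [0.253, 0.516, 0.231] pointing down, gripper open.
Joint ranges: [-2.99, 2.99], [-0.89, 2.07], [0.3, 2.58], [-1.14, 4.28], [0, 2.63], [-3.12, 3.12]. Speed limits (rad/s): [2.57, 2.57, 3.01, 3.14, 3.14, 3.14].

INTERFACE

Orientations are given as a unit quaternion [w, x, y, z].
In Python, from bench import * gives the robot as it stands.
- The arm moves only by the tool play_rows, never from a script. Its argument "plan" is a list of rows, each a list of 3 entries, a list of its own where there are three numbers: the finger opening in mm, from 0 to 85.4, then the shift along the tool's x, y, z normalised to -1 to 1, where 1 is 40 cm, then the turn about the tool's z normalised to -1 to 1, where 1 is pi rad. A call has 1 to 10 rows; each row is the pose to reach, as a shift and turn from the pose commanded when the call began, along the tool's axes at that moment, turning the shorter way round; what a row does not reach only later rows make up. A row lasts 1/10 s, in which the tool goes at most 50 mm and 8.59 degrees, less where a joint would pass 70% of its speed; a pose out of reach is approached as far as the arm can. A call with a number of a shift or a turn outside -1 to 1 is refused whole. A call with a gripper value outside its range is refused whole. The fingers move at their own pace and stop on an object; the grip force is fixed at half the most. Time passes only in rows, so rows that repeat a pose let the fingers close. It gives the time, the measured TCP pose, the force, the opening and the grip force at its end, in the units of the state.
- get_obs(): the state, without advancing time (a new reading comes with each control period).
- camera(name): name is "side" or "top"; returns a dict with "image" (384x512x3 uint8, red, green, blue), "range_z" (384x512 float32, m along the optical axis (not along the pixel's ray), 0 where there is no reading), "intrinsics" (3x3 intrinsics, pixels), "k1" (the pictures are not rectified: a ray, as slopes to the right and down, at radius r is drawn at 1 + k1 r^2 times it, then the intrinsics apply), "rvec" (rotation vector, rad) and "tvec" (3), from world to camera coordinates, as OpenCV has them. Camera axes: x right, y down, z forward; pixel columns grow to the right and rows downward; lengths in m; the calibration is good to about 2 mm. A picture is of the moment at which its call begins.
- hand_in(): hands the job in; it is judged then, once.
Trained networks look in a picture, given as the dict that the camera call returned (one of the last four; its "shot" number tells which), for a name from the list of things; names that differ only in an ending like _2 or _b are one class to them, and where a whole thing is asked for, a point or a joint stands for the part that bears it (a point fixed in the world has none). Each returns a list of dicts, best first, with "conf" (0 to 1); they miss things now and then, are a little off and sometimes report something else, mostly with a low value. They report only what shows in the picture. A call takes as long as a camera call.
- search_frame(picture, label): "rect" ([centre column, centre row, width, height] in pixels, round what is visible of it).
- masks_of(picture, label): "mask" (384x512 bool, what is visible of it) and "rect" ([centre column, centre row, width, height] in pixels, round what is visible of it).
The state is a dict: "time_s": time; "q": joint angles; "dq": joint speeds; "joint_efforts": joint torques, N m; "eef_pos": TCP position; "eef_rot": TCP orientation; "wrist_force": force on the tool from outside, world axes, zero at the start; "torque": the same for the moment, N m; "opening": opening from 0.0 (shut) to 1.0 (fully open); "grasp_force": force on a finger pad.
Only numpy, scipy, OpenCV 4.12 (cv2) and the standard library are available. Lean on these libraries where they do the work, as an engineer would, in place of code of your own. Each camera call takes 0.05 s, during which the arm holds its last target. There are 200 camera calls.

TASK

The water-bath saucepan and the amber flask are standing on each other's rings of the hotplate: slide them over the glass, without lifting or tipping either one, so that the pan ends up inside the large ring with its handle pointing straight out to the robot's right, off that end of the hotplate, and the flask ends up inside the small ring. The flask is thin glass: hold it with a light grip and do not let the pan touch it. Leave everything else on the bench where it is.

Things in the scene. Friction and masses are not known exactly. Their poses are not given: they have to be found in the camera images.
- hob: bench hotplate, white case with a flat level black glass top, 340 mm deep (its x) by 560 mm wide (its y) by 60 mm high; it does not move. Origin: centre of its underside, on the bench; its x points to its back, away from the robot, its y to its left end, z up. Glass surface at z = 60 mm; the rings are printed flush on it. The three knobs on the front face are not used.
- small_ring: small ring printed in white with four ticks, 120 mm diameter, at the left (+y) of the hotplate. Origin: its centre, on the glass. At the start the pan stands on it, so that mostly the ticks show. Centre at (-40, 145) mm in the hotplate's x, y.
- big_ring: large ring printed in white with four ticks, 165 mm diameter, at the right (-y) of the hotplate. Origin: its centre, on the glass, at (-40, -145) mm in the hotplate's x, y. At the start the flask stands in it.
- warm_ring: keep-warm ring printed in dashed orange, 110 mm diameter, at the back in the middle of the hotplate, empty: a vessel can wait there. Origin: its centre, on the glass, at (95, 0) mm in the hotplate's x, y. With the flask centred here there are 27 mm between it and the pan as the pan passes along the line between the other two rings.
- pan: empty steel saucepan, 130 mm diameter, 70 mm tall, 0.40 to 0.70 kg. Origin: centre of its underside; its x axis points along the handle: a black level bar 20 mm wide and 16 mm high, 87 to 225 mm from the pan's axis, mid-height 56 mm above the underside. At the start it points out to the left, up to 16 degrees frontward or 41 degrees backward. Friction on the glass 0.2 to 0.3 of its weight.
- handle_grip (a point): point in the middle of the handle's section, 140 mm from the pan's axis, 56 mm above its underside: a place to grip across the handle's 20 mm width from above; same axes as the pan
- handle_end (a point): free end of the handle, 225 mm from the pan's axis, 56 mm above its underside
- flask: conical flask of thin amber glass, open, empty, 85 mm diameter at the foot, 140 mm tall, 0.19 to 0.31 kg, that bears a grip of up to 40 N, a white patch on one side. Origin: centre of its underside. Its neck is 34 mm in diameter from 98 mm above the underside to its plain rim at 140 mm. Friction on the glass 0.2 to 0.3 of its weight.
- flask_neck (a point): on the flask's axis at mid-neck, 120 mm above its underside: a place to grip the 34 mm neck from above
- dish: white porcelain evaporating dish, 72 mm diameter, 28 mm tall, standing on the back right corner of the glass. Origin: centre of its underside.
- wash_bottle: white plastic wash bottle, 74 mm diameter, 200 mm tall, left of the hotplate. Origin: centre of its underside.
- reagent_bottle: grey reagent bottle with yellow label and red cap, 42 mm diameter, 115 mm tall, left of the hotplate. Origin: centre of its underside.
- sample_cup: clear sample cup with red lid, 64 mm diameter, 68 mm tall, on the bench near the robot to the right. Origin: centre of its underside.
- well_plate: white well plate, 85 x 127 x 12 mm, on the bench near the robot to the left. Origin: centre of its underside.
- pocket_scale: black pocket scale with steel pan, 115 x 75 x 22 mm, on the bench to the left. Origin: centre of its underside; its long side along its x.
- tongs: steel crucible tongs lying flat, 215 mm long, 8 mm high, on the bench to the right. Origin: centre of its underside; its long side along its x.

How it is judged:
At the end, for the whole second after the job is handed in: Pan standing on the glass within 18 mm of the large ring's centre (inside the ring), its handle's end more than 320 mm to the right of the hotplate's middle (about 35 degrees either way); flask upright within 18 mm of the small ring's centre; both at rest (horizontal distance between pan and big_ring below 0.018 m and horizontal distance between flask and small_ring below 0.018 m and y of handle_end in the frame of hob below -0.32 m and z of each of pan, flask in the frame of hob below 0.063 m and angle between each of pan, flask's own z axis and vertical below 0.05 rad and linear speed of each of pan, flask below 0.02 m/s); the robot touches nothing.
It fails at once if the pan is lifted off the glass (underside more than 8 mm up) or tipped by more than 0.15 rad (z of pan in the frame of hob above 0.068 m or angle between pan's own z axis and vertical above 0.15 rad).
It fails at once if the flask is lifted off the glass (underside more than 8 mm up) or tipped by more than 0.15 rad (z of flask in the frame of hob above 0.068 m or angle between flask's own z axis and vertical above 0.15 rad).
It fails at once if the pan knocks against the flask (more than 1 N) (contact force between pan and flask above 1 N).
It fails at once if the glass flask is squeezed or struck: more than 100 N in all between it and the fingers (contact force between the fingers and flask above 100 N).
It fails at once if another thing on the bench is shifted by more than 20 mm (distance of any of dish, wash_bottle, reagent_bottle, sample_cup, well_plate, pocket_scale, tongs from where it was at the start of the episode above 0.02 m).
It also fails if it takes over 72 s, if anything falls off the work surface, if the arm or the gripper's body presses on something with over 40 N, if the wrist force passes 120 N, or if a joint passes its speed limit or range.

## Working session

There is one attempt and no reset: what is moved stays moved. The work goes in short steps, Python scripts to look and compute and a tool call to move; the robot and the scene stay as the last step left them, time stands still between calls to the robot, and variables do not carry over. Pictures are saved under pics/ and viewed, at most 10 in all, crops included, and the job is handed in when it is done.

Besides the shell and the picture viewer there is one more tool, called by a JSON object that holds its "fn" and its "kwargs", one argument or row to a line. play_rows: Moves the arm, as the interface text tells. Its arguments: {"type":"object","properties":{"plan":{"type":"array","items":{"type":"array"}}},"required":["plan"]}

```bash
mkdir -p pics; ls; cat > h.py <<'E'
from bench import *
import numpy as np, cv2
from scipy.spatial.transform import Rotation as R
def cloud(p):
    K=p["intrinsics"];k1=p["k1"];z=p["range_z"]
    v,u=np.mgrid[0:384,0:512]
    xd=(u-K[0,2])/K[0,0];yd=(v-K[1,2])/K[1,1]
    x,y=xd.copy(),yd.copy()
    for _ in range(10):
        f=1+k1*(x*x+y*y);x,y=xd/f,yd/f
    c=np.stack([x*z,y*z,z],-1)
    Rm=cv2.Rodrigues(np.array(p["rvec"],float))[0]
    return (c-np.array(p["tvec"]).ravel())@Rm
def proj(p,X):
    Rm=cv2.Rodrigues(np.array(p["rvec"],float))[0];c=np.atleast_2d(X)@Rm.T+np.array(p["tvec"]).ravel()
    s=c[:,:2]/c[:,2:];s=s*(1+p["k1"]*(s**2).sum(1,keepdims=True));K=p["intrinsics"]
    return s*[K[0,0],K[1,1]]+[K[0,2],K[1,2]]
E
python3 - <<'E'
from h import *
o=get_obs();print({k:np.round(v,3) for k,v in o.items()})
ims=[]
for n in("top","side"):
    p=camera(n);W=cloud(p);ims.append(p["image"])
    print(n,np.round(p["tvec"],2).ravel(),p["k1"])
    for l in("hob","big_ring","small_ring","warm_ring","pan","handle_grip","handle_end","flask","flask_neck","dish","wash_bottle","reagent_bottle","sample_cup"):
        for d in masks_of(p,l)[:2]:
            m=d["mask"]&(p["range_z"]>0);P=W[m]
            if len(P): print(l,round(d["conf"],2),np.round(d["rect"],0),len(P),"med",np.round(np.median(P,0),3),"lo",np.round(np.percentile(P,3,axis=0),3),"hi",np.round(np.percentile(P,97,axis=0),3))
    cv2.imwrite(f"pics/{n}0.png",p["image"][:,:,::-1])
E
```

```text
pics
{'time_s': np.float64(0.0), 'q': array([ 0.909,  0.182,  1.608, -0.   ,  1.354, -0.206]), 'dq': array([ 0.   ,  0.002,  0.   ,  0.002, -0.003, -0.   ]), 'joint_efforts': array([-1.0000e-03, -4.4486e+01, -3.5134e+01, -0.0000e+00,  9.0000e-03,
        0.0000e+00]), 'eef_pos': array([0.253, 0.516, 0.23 ]), 'eef_rot': array([-0.   ,  0.226,  0.974, -0.001]), 'wrist_force': array([-0.508, -0.12 ,  0.151]), 'torque': array([-0.003,  0.025, -0.015]), 'grasp_force': np.float64(0.0), 'opening': np.float64(0.997)}
top [0.02 0.51 1.36] -0.02438596742828977
hob 0.62 [262. 163. 203. 123.] 15389 med [ 0.569 -0.041  0.06 ] lo [ 0.404 -0.295  0.054] hi [0.732 0.237 0.066]
pan 0.79 [206. 171.  94.  51.] 1836 med [0.558 0.12  0.07 ] lo [0.477 0.051 0.061] hi [0.604 0.289 0.131]
handle_grip 0.78 [206. 171.  87.  47.] 1857 med [0.558 0.12  0.07 ] lo [0.477 0.051 0.061] hi [0.604 0.292 0.131]
handle_end 0.9 [208. 170.  93.  48.] 1790 med [0.556 0.12  0.069] lo [0.476 0.052 0.061] hi [0.602 0.29  0.131]
flask 0.81 [314. 178.  23.  29.] 561 med [ 0.51  -0.162  0.117] lo [ 0.485 -0.201  0.067] hi [ 0.5
[... 1784 characters left out ...]
ish 0.51 [305. 224.  30.  49.] 955 med [ 0.509 -0.188  0.118] lo [ 0.484 -0.208  0.068] hi [ 0.538 -0.159  0.197]
wash_bottle 0.84 [230. 138.  17.  55.] 778 med [0.588 0.487 0.092] lo [0.561 0.471 0.007] hi [0.627 0.518 0.196]
wash_bottle 0.7 [306. 225.  27.  53.] 932 med [ 0.509 -0.188  0.117] lo [ 0.484 -0.208  0.067] hi [ 0.537 -0.16   0.198]
reagent_bottle 0.74 [212. 153.  16.  32.] 237 med [0.515 0.498 0.053] lo [0.5   0.487 0.007] hi [0.535 0.513 0.108]
reagent_bottle 0.35 [231. 138.  16.  54.] 791 med [0.588 0.487 0.092] lo [0.562 0.471 0.004] hi [0.628 0.52  0.197]
sample_cup 0.56 [260. 316.  27.  36.] 719 med [ 0.278 -0.369  0.067] lo [ 0.256 -0.386  0.013] hi [ 0.308 -0.332  0.071]
```

```bash
cat >> h.py <<'E'
def circ(P):
    A=np.c_[2*P,np.ones(len(P))];s=np.linalg.lstsq(A,(P**2).sum(1),rcond=None)[0];return s[:2],np.sqrt(s[2]+s[:2]@s[:2])
def sel(W,lo,hi):
    m=np.all((W>lo)&(W<hi),-1);return m
def look(verbose=True):
    out={}
    for n in("top","side"):
        p=camera(n);W=cloud(p);out[n]=(p,W)
    return out
E
python3 - <<'E'
from h import *
o=look()
for n,(p,W) in o.items():
    z=p["range_z"]>0
    m=sel(W,[.3,-.45,.05],[.85,.4,.069])&z
    # keep biggest component
    k,l,s,c=cv2.connectedComponentsWithStats(m.astype(np.uint8));m=l==1+np.argmax(s[1:,4])
    r=cv2.minAreaRect((W[m][:,:2]*1000).astype(np.float32));print(n,"hob",r,np.median(W[m][:,2]))
    a=sel(W,[.4,-.02,.12],[.75,.2,.14])&z
    P=W[a][:,:2];print(" rim",circ(P),len(P),np.percentile(P,[1,99],axis=0),"z",np.percentile(W[a][:,2],[5,50,95]))
    a=sel(W,[.35,.0,.105],[.8,.45,.14])&z
    P=W[a];d=np.linalg.norm(P[:,:2]-circ(P[P[:,1]<.18][:,:2])[0],axis=1)
    a=sel(W,[.4,-.25,.165],[.6,-.08,.215])&z;P=W[a]
    print(" neck",len(P),P.min(0),P.max(0),circ(P[:,:2]))
    a=sel(W,[.35,.19,.08],[.8,.42,.15])&z;P=W[a]
    print(" handle",len(P),np.round(P.min(0),3),np.round(P.max(0),3),"fit",cv2.fitLine(P[:,:2].astype(np.float32),cv2.DIST_HUBER,0,.01,.01).ravel(),np.percentile(P[:,2],[5,50,95]))
p=o["top"][0]["image"];cv2.imwrite("pics/t1.png",cv2.resize(p[90:250,130:400][:,:,::-1],None,fx=2.9,fy=2.9,interpolation=cv2.INTER_CUBIC))
p=o["side"][0]["image"];cv2.imwrite("pics/s1.png",cv2.resize(p[:,:][:,:,::-1],None,fx=1.55,fy=1.55,interpolation=cv2.INTER_CUBIC))
E
```

```text
top hob ((570.376953125, -29.60009765625), (342.3923034667969, 562.2777099609375), 0.2571142315864563) 0.06012750745317088
 rim (array([0.53985087, 0.11450567]), np.float64(0.06590049181306146)) 209 [[0.47335268 0.04389172]
 [0.60156489 0.19896035]] z [0.12086306 0.12796162 0.13346944]
 neck 100 [ 0.50510096 -0.18414546  0.16574569] [ 0.53892422 -0.15215836  0.20430952] (array([ 0.5216728 , -0.16836627]), np.float64(0.01515262161930683))
 handle 289 [0.558 0.19  0.11 ] [0.621 0.32  0.131] fit [0.33872142 0.94088674 0.58924997 0.2530113 ] [0.11684714 0.1234442  0.12820733]
side hob ((568.4029541015625, -30.981292724609375), (345.078857421875, 565.2322387695312), 0.07036272436380386) 0.06005622168672315
 rim (array([0.53826643, 0.10770953]), np.float64(0.06501842144926909)) 256 [[0.4726363  0.03856253]
 [0.6010979  0.19512999]] z [0.12058772 0.12537972 0.13054052]
 neck 202 [ 0.50172005 -0.19038004  0.16505235] [ 0.53808368 -0.15416268  0.2016833 ] (array([ 0.52141494, -0.17141895]), np.float64(0.015569942556702823))
 handle 102 [0.559 0.19  0.114] [0.618 0.311 0.129] fit [0.35329506 0.93551195 0.58381104 0.24197543] [0.11753494 0.12204498 0.12534941]
```

View pics/t1.png

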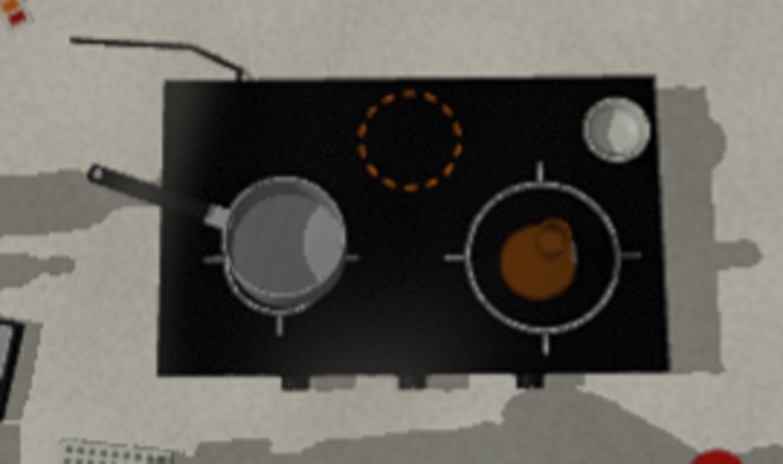

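View pics/s1.png

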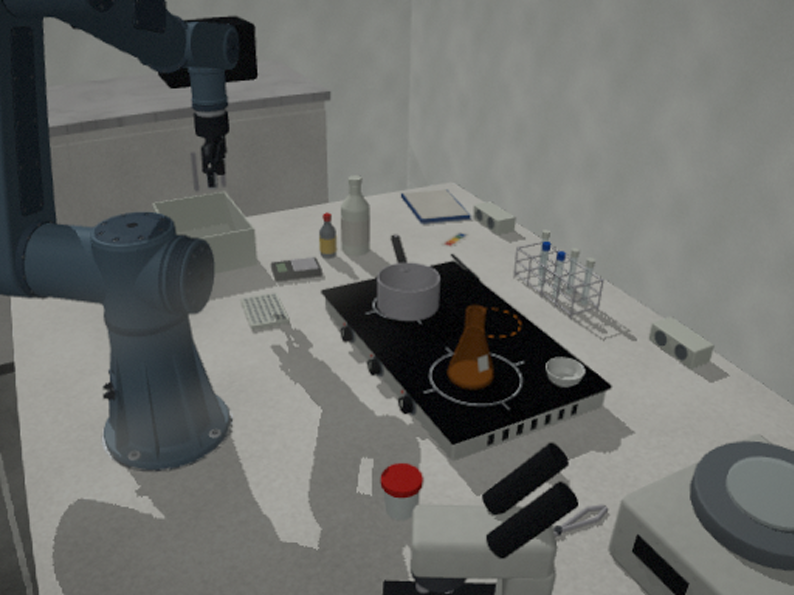

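```bash
cat >> h.py <<'E'
def plan(T,op):
    # T: list of world x,y,z,yaw(deg, of tool y)
    o=get_obs();w=o["eef_rot"];Rm=R.from_quat([w[1],w[2],w[3],w[0]]).as_matrix()
    y0=np.degrees(np.arctan2(Rm[1,1],Rm[0,1]));print("now",np.round(o["eef_pos"],4),"yaw",round(y0,1),"q",np.round(o["q"],2),"t",o["time_s"],"open",round(o["opening"]*85.4,1),"gf",round(float(o["grasp_force"]),1))
    for t in T:
        s=Rm.T@(np.array(t[:3])-o["eef_pos"])/.4; d=-((t[3]-y0+180)%360-180)/180
        print([op,[round(float(v),4) for v in s],round(float(d),4)])
E
python3 - <<'E'
from h import *
from scipy.optimize import least_squares
o=look()
for n,(p,W) in o.items():
    a=sel(W,[.4,-.02,.125],[.75,.165,.14])&(p["range_z"]>0);P=W[a][:,:2]
    r=least_squares(lambda c:np.hypot(*(P-c).T)-.0635,[.539,.112],loss="soft_l1",f_scale=.002);c=r.x;print(n,c,len(P),np.percentile(abs(r.fun),50))
    a=sel(W,[.35,.19,.112],[.8,.42,.135])&(p["range_z"]>0);q=W[a][:,:2].mean(0)-c;print(np.degrees(np.arctan2(q[1],q[0])))
plan([[.587,.243,.20,-20],[.587,.243,.097,-20]],50)
E
```

```text
top [0.53783157 0.10655014] 134 0.0008548380192865829
70.65199639595517
side [0.53664854 0.1028041 ] 137 0.001602209536034821
70.84633050892141
now [0.2531 0.5164 0.2313] yaw 63.9 q [ 0.91  0.18  1.61  0.    1.35 -0.21] t 1.6 open 85.5 gf 0.0
[50, [-1.0503, -0.2462, 0.0783], 0.466]
[50, [-1.0503, -0.2462, 0.3358], 0.466]
```

{"fn": "play_rows", "kwargs": {
  "plan": [
    [50, [-0.1, -0.03, 0], 0.045],
    [50, [-0.2, -0.05, 0], 0.09],
    [50, [-0.32, -0.08, 0], 0.135],
    [50, [-0.44, -0.11, 0.01], 0.18],
    [50, [-0.56, -0.14, 0.02], 0.225],
    [50, [-0.68, -0.17, 0.03], 0.27],
    [50, [-0.8, -0.2, 0.05], 0.315],
    [50, [-0.9, -0.23, 0.06], 0.36],
    [50, [-0.96, -0.24, 0.07], 0.41],
    [50, [-1.0, -0.245, 0.08], 0.455]
  ]
}}

```text
time_s: 2.6
eef_pos: [0.5709, 0.2502, 0.199]
eef_rot: [0.0, 0.812, 0.584, 0.0]
wrist_force: [-0.7, -0.5, -0.2]
opening: 0.581
grasp_force: 0.0
```

```bash
python3 - <<'E'
from h import *
plan([[.585,.240,.20,-19.5],[.585,.240,.15,-19.5],[.585,.240,.097,-19.5]],50)
E
```

```text
now [0.5709 0.2502 0.199 ] yaw -18.5 q [ 0.22  0.31  1.51 -0.    1.32  0.55] t 2.6 open 49.7 gf 0.0
[50, [-0.013, 0.0416, -0.0026], 0.0055]
[50, [-0.013, 0.0416, 0.1224], 0.0055]
[50, [-0.0129, 0.0415, 0.2549], 0.0055]
```

{"fn": "play_rows", "kwargs": {
  "plan": [
    [50, [-0.013, 0.042, 0.03], 0.005],
    [50, [-0.013, 0.042, 0.1], 0.005],
    [50, [-0.013, 0.042, 0.19], 0.005],
    [50, [-0.013, 0.042, 0.24], 0.005],
    [50, [-0.013, 0.042, 0.255], 0.005],
    [35, [-0.013, 0.042, 0.255], 0.005],
    [25, [-0.013, 0.042, 0.255], 0.005],
    [21, [-0.013, 0.042, 0.255], 0.005],
    [18, [-0.013, 0.042, 0.255], 0.005],
    [15, [-0.013, 0.042, 0.255], 0.005]
  ]
}}

```text
time_s: 3.6
eef_pos: [0.5847, 0.2426, 0.0992]
eef_rot: [0.001, 0.814, 0.581, 0.002]
wrist_force: [-0.4, 0.3, 5.6]
opening: 0.223
grasp_force: 60.3
```

```bash
python3 - <<'E'
from h import *
import numpy as np
print(get_obs()["wrist_force"])
e=np.array(get_obs()["eef_pos"]);c0=np.array([.538,.108]);c1=np.array([.53,.135]);T=[]
w=get_obs()["eef_rot"]
for i in range(1,31):
    f=i/30;s=f*f*(3-2*f);th=np.radians(70.5-160.5*s);c=c0+(c1-c0)*s
    off=e[:2]-(c0+.14*np.array([np.cos(np.radians(70.5)),np.sin(np.radians(70.5))]))
    g=c+.14*np.array([np.cos(th),np.sin(th)]);T.append([g[0],g[1],e[2],np.degrees(th)-90])
np.save("T.npy",T);print("off",off);plan(T[:10],10);print(np.round(T[9::10],3))
E
```

```text
[-0.37866296  0.25266966  5.63649361]
off [-4.73318720e-05  2.62646526e-03]
now [0.5847 0.2426 0.0992] yaw -18.9 q [0.21 0.44 1.55 0.   1.14 0.54] t 3.6 open 19.1 gf 60.3
[10, [-0.006, 0.0053, 0.0], 0.0061]
[10, [-0.0058, 0.0142, 0.0], 0.0146]
[10, [-0.0059, 0.0285, 0.0001], 0.0282]
[10, [-0.0071, 0.0477, 0.0001], 0.0466]
[10, [-0.0102, 0.0712, 0.0002], 0.0693]
[10, [-0.016, 0.0984, 0.0002], 0.096]
[10, [-0.0254, 0.1282, 0.0003], 0.1262]
[10, [-0.0392, 0.1598, 0.0004], 0.1596]
[10, [-0.0579, 0.1919, 0.0004], 0.1958]
[10, [-0.082, 0.2232, 0.0004], 0.2344]
[[ 6.59000e-01  1.83000e-01  9.90000e-02 -6.11110e+01]
 [ 6.25000e-01  2.30000e-02  9.90000e-02 -1.38389e+02]
 [ 5.30000e-01 -5.00000e-03  9.90000e-02 -1.80000e+02]]
```

{"fn": "play_rows", "kwargs": {
  "plan": [
    [10, [-0.002, 0.005, -0.002], 0.006],
    [10, [-0.001, 0.014, -0.004], 0.015],
    [10, [-0.001, 0.028, -0.005], 0.028],
    [10, [-0.002, 0.047, -0.005], 0.046],
    [10, [-0.005, 0.071, -0.005], 0.069],
    [10, [-0.011, 0.098, -0.005], 0.096],
    [10, [-0.021, 0.128, -0.005], 0.126],
    [10, [-0.035, 0.16, -0.005], 0.16],
    [10, [-0.055, 0.192, -0.005], 0.196],
    [10, [-0.08, 0.223, -0.005], 0.234]
  ]
}}

```text
time_s: 4.6
eef_pos: [0.6582, 0.1828, 0.0994]
eef_rot: [-0.0, 0.969, 0.247, 0.0]
wrist_force: [0.6, 1.1, 2.3]
opening: 0.223
grasp_force: 59.9
```

```bash
python3 - <<'E'
from h import *
T=np.load("T.npy");print(get_obs()["wrist_force"])
T[:,2]=get_obs()["eef_pos"][2]
plan(T[9:20],10)
E
```

```text
[0.58336903 1.06020466 2.28449835]
now [0.6582 0.1828 0.0994] yaw -61.3 q [0.1  0.54 1.41 0.   1.19 1.17] t 4.6 open 19.0 gf 59.9
[10, [0.0005, 0.0008, 0.0], -0.0013]
[10, [-0.0015, 0.0421, -0.0], 0.0392]
[10, [-0.0095, 0.0843, -0.0], 0.0814]
[10, [-0.024, 0.1261, -0.0], 0.1247]
[10, [-0.0448, 0.1661, -0.0], 0.1688]
[10, [-0.0717, 0.2031, -0.0001], 0.2133]
[10, [-0.1039, 0.2357, -0.0001], 0.2579]
[10, [-0.1405, 0.2632, -0.0001], 0.302]
[10, [-0.1803, 0.2849, -0.0001], 0.3453]
[10, [-0.2219, 0.3006, -0.0001], 0.3875]
[10, [-0.2639, 0.3102, -0.0002], 0.428]
```

{"fn": "play_rows", "kwargs": {
  "plan": [
    [10, [-0.0015, 0.042, -0.001], 0.039],
    [10, [-0.0095, 0.084, -0.001], 0.081],
    [10, [-0.024, 0.126, -0.001], 0.125],
    [10, [-0.045, 0.166, -0.001], 0.169],
    [10, [-0.072, 0.203, -0.001], 0.213],
    [10, [-0.104, 0.236, -0.001], 0.258],
    [10, [-0.14, 0.263, -0.001], 0.302],
    [10, [-0.18, 0.285, -0.001], 0.345],
    [10, [-0.222, 0.3, -0.001], 0.387],
    [10, [-0.264, 0.31, -0.001], 0.428]
  ]
}}

```text
time_s: 5.6
eef_pos: [0.6247, 0.0221, 0.0994]
eef_rot: [0.0, 0.912, -0.41, -0.0]
wrist_force: [0.3, -0.2, 1.3]
opening: 0.224
grasp_force: 59.7
```

```bash
python3 - <<'E'
from h import *
T=np.load("T.npy");print(get_obs()["wrist_force"])
T[:,2]=get_obs()["eef_pos"][2]
plan(T[19:30],10)
E
```

```text
[ 0.25698058 -0.2031045   1.28375007]
now [0.6247 0.0221 0.0994] yaw -138.5 q [-0.15  0.43  1.57 -0.    1.14  2.26] t 5.6 open 19.1 gf 59.7
[10, [-0.0018, -0.0027, -0.0], -0.0004]
[10, [-0.0071, 0.0383, 0.0], 0.0382]
[10, [-0.0166, 0.0763, 0.0001], 0.0744]
[10, [-0.0294, 0.1104, 0.0001], 0.1078]
[10, [-0.0441, 0.1402, 0.0001], 0.138]
[10, [-0.0594, 0.1654, 0.0001], 0.1647]
[10, [-0.0742, 0.1858, 0.0001], 0.1874]
[10, [-0.0872, 0.2017, 0.0001], 0.2058]
[10, [-0.0974, 0.213, 0.0002], 0.2194]
[10, [-0.104, 0.2198, 0.0002], 0.2279]
[10, [-0.1063, 0.2221, 0.0002], 0.2308]
```

{"fn": "play_rows", "kwargs": {
  "plan": [
    [10, [-0.007, 0.039, 0], 0.038],
    [10, [-0.0165, 0.077, 0], 0.074],
    [10, [-0.029, 0.111, 0], 0.108],
    [10, [-0.044, 0.141, 0], 0.138],
    [10, [-0.059, 0.166, 0], 0.165],
    [10, [-0.074, 0.187, 0], 0.187],
    [10, [-0.087, 0.203, 0], 0.206],
    [10, [-0.097, 0.214, 0], 0.219],
    [10, [-0.104, 0.22, 0], 0.228],
    [10, [-0.106, 0.223, 0], 0.231]
  ]
}}

```text
time_s: 6.6
eef_pos: [0.5299, -0.0048, 0.0994]
eef_rot: [0.0, 0.709, -0.705, -0.0]
wrist_force: [-0.7, 0.4, -1.3]
opening: 0.221
grasp_force: 59.5
```

```bash
python3 - <<'E'
from h import *
print(get_obs()["wrist_force"])
plan([[.53,-.005,.0994,-180]],10)
o=look()
for n,(p,W) in o.items():
    z=p["range_z"]>0
    a=sel(W,[.43,.03,.1],[.65,.22,.135])&z;P=W[a];print(n,"pan",P.min(0),P.max(0))
    a=sel(W,[.4,-.2,.105],[.65,.05,.13])&z;P=W[a];print("handle",len(P),P.min(0),P.max(0))
    a=sel(W,[.4,-.25,.165],[.6,-.13,.215])&z;P=W[a];print(" neck",len(P),circ(P[:,:2]))
p=o["side"][0]["image"];cv2.imwrite("pics/s2.png",cv2.resize(p[80:330,150:450][:,:,::-1],None,fx=2.4,fy=2.4,interpolation=cv2.INTER_CUBIC))
E
```

```text
[-0.72795328  0.39776921 -1.25733054]
now [ 0.5299 -0.0048  0.0994] yaw -179.7 q [-0.23  0.24  1.82 -0.    1.07  2.9 ] t 6.6 open 18.9 gf 59.5
[10, [0.0005, -0.0002, 0.0001], 0.0015]
top pan [0.46565218 0.03174232 0.10016776] [0.59502067 0.20054111 0.13491218]
handle 241 [ 0.49089718 -0.19901294  0.10609977] [0.55295076 0.04741654 0.12979939]
 neck 99 (array([ 0.52170339, -0.1683446 ]), np.float64(0.015114369554068412))
side pan [0.46267626 0.06734829 0.10001883] [0.58547241 0.20801932 0.13314355]
handle 400 [ 0.49012592 -0.19993701  0.10503921] [0.55455324 0.0298253  0.12998546]
 neck 201 (array([ 0.52145199, -0.17186719]), np.float64(0.015209427860364761))
```

View pics/s2.png

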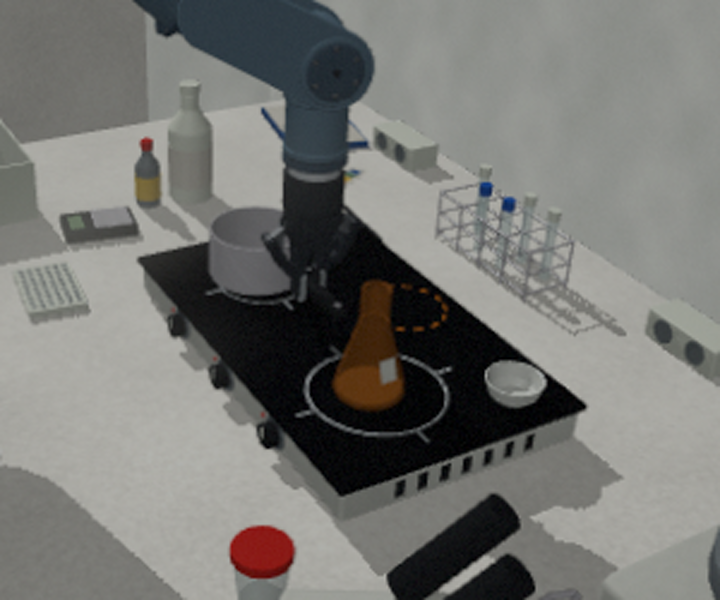

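{"fn": "play_rows", "kwargs": {
  "plan": [
    [30, [0, 0, 0], 0],
    [50, [0, 0, 0], 0],
    [60, [0, 0, -0.05], 0],
    [60, [0, 0, -0.15], -0.03],
    [60, [0, 0, -0.27], -0.07],
    [60, [0.03, 0, -0.35], -0.11],
    [60, [0.12, 0.005, -0.37], -0.15],
    [60, [0.22, 0.01, -0.37], -0.19],
    [60, [0.33, 0.02, -0.37], -0.23],
    [60, [0.413, 0.021, -0.37], -0.25]
  ]
}}

```text
time_s: 7.7
eef_pos: [0.523, -0.1722, 0.2482]
eef_rot: [0.0, 0.926, -0.378, 0.001]
wrist_force: [0.2, -0.8, -1.5]
opening: 0.703
grasp_force: 0.0
```

```bash
python3 - <<'E'
from h import *
plan([[.5216,-.170,.163,-135]],60)
o=look()
for n,(p,W) in o.items():
    z=p["range_z"]>0
    a=sel(W,[.43,.055,.1],[.65,.25,.135])&z;P=W[a];print(n,"pan",np.percentile(P,[1,99],axis=0))
    a=sel(W,[.4,-.12,.105],[.65,.05,.13])&z;P=W[a];print("handle",len(P),np.percentile(P,[1,99],axis=0), cv2.fitLine(P[:,:2].astype(np.float32),cv2.DIST_HUBER,0,.01,.01).ravel())
    a=sel(W,[.4,-.25,.165],[.6,-.13,.215])&z;P=W[a];print(" neck",len(P),circ(P[:,:2]))
E
```

```text
now [ 0.523  -0.1722  0.2482] yaw -134.4 q [-0.53  0.11  1.65 -0.    1.38  1.81] t 7.7 open 60.0 gf 0.0
[60, [-0.0066, -0.0015, 0.213], 0.0032]
top pan [[0.46615537 0.05671031 0.10034927]
 [0.59492313 0.20020715 0.13348685]]
handle 267 [[ 0.52056844 -0.06914879  0.1121448 ]
 [ 0.53962834  0.04712542  0.12919604]] [ 0.00581698 -0.9999831   0.5297006  -0.00985068]
 neck 96 (array([ 0.52151196, -0.16830298]), np.float64(0.015186116333664339))
side pan [[0.46555777 0.06274151 0.1003271 ]
 [0.59352563 0.2022095  0.13050719]]
handle 232 [[ 0.51877089 -0.08891416  0.1083033 ]
 [ 0.54067051  0.04426872  0.12644006]] [ 0.03630372 -0.99934083  0.5248437  -0.03644342]
 neck 200 (array([ 0.52121948, -0.17173156]), np.float64(0.015212337809669503))
```

{"fn": "play_rows", "kwargs": {
  "plan": [
    [60, [-0.006, -0.001, 0.03], 0],
    [60, [-0.006, -0.001, 0.08], 0],
    [60, [-0.006, -0.001, 0.14], 0],
    [60, [-0.006, -0.001, 0.19], 0],
    [60, [-0.006, -0.001, 0.213], 0],
    [50, [-0.006, -0.001, 0.213], 0],
    [42, [-0.006, -0.001, 0.213], 0],
    [38, [-0.006, -0.001, 0.213], 0],
    [36, [-0.006, -0.001, 0.213], 0],
    [36, [-0.006, -0.001, 0.213], 0]
  ]
}}

```text
time_s: 8.8
eef_pos: [0.522, -0.1683, 0.1633]
eef_rot: [0.0, 0.925, -0.38, 0.001]
wrist_force: [1.2, -0.4, -0.0]
opening: 0.42
grasp_force: 0.0
```

{"fn": "play_rows", "kwargs": {
  "plan": [
    [35, [0, 0, 0], 0],
    [34.5, [0, 0, 0], 0],
    [34, [0, 0, 0], 0]
  ]
}}

```text
time_s: 9.1
eef_pos: [0.5216, -0.1682, 0.1626]
eef_rot: [0.0, 0.925, -0.38, 0.0]
wrist_force: [-0.3, -1.1, 0.5]
opening: 0.402
grasp_force: 0.4
```

{"fn": "play_rows", "kwargs": {
  "plan": [
    [33.7, [0, 0, 0], 0],
    [33.5, [0, 0, 0], 0]
  ]
}}

```text
time_s: 9.3
eef_pos: [0.5216, -0.1681, 0.1625]
eef_rot: [0.0, 0.925, -0.38, -0.0]
wrist_force: [-1.1, 0.6, 0.5]
opening: 0.396
grasp_force: 0.5
```

{"fn": "play_rows", "kwargs": {
  "plan": [
    [33.2, [0, 0, 0], 0],
    [33, [0, 0, 0], 0]
  ]
}}

```text
time_s: 9.5
eef_pos: [0.5216, -0.168, 0.1625]
eef_rot: [0.0, 0.925, -0.38, -0.0]
wrist_force: [-1.5, -0.4, 1.0]
opening: 0.385
grasp_force: 2.7
```

{"fn": "play_rows", "kwargs": {
  "plan": [
    [32.7, [0, 0, 0], 0],
    [32.5, [0, 0, 0], 0]
  ]
}}

```text
time_s: 9.7
eef_pos: [0.5216, -0.168, 0.1625]
eef_rot: [0.0, 0.925, -0.38, -0.0]
wrist_force: [-1.5, -0.4, 0.3]
opening: 0.387
grasp_force: 12.8
```

```bash
python3 - <<'E'
from h import *
from scipy.interpolate import CubicSpline
e=get_obs()["eef_pos"]
P=np.array([e[:2],[.575,-.162],[.625,-.135],[.655,-.08],[.6645,-.03]])
L=np.r_[0,np.cumsum(np.linalg.norm(np.diff(P,axis=0),axis=1))];cs=CubicSpline(L,P)
T=[]
for i in range(1,21):
    f=i/20;s=f*f*(3-2*f)*L[-1];T.append([*cs(s),e[2],-135])
np.save("F.npy",T);plan(T[:10],32.4);print(L[-1],np.round(T,3)[9])
E
```

```text
now [ 0.5216 -0.168   0.1625] yaw -134.7 q [-0.53  0.19  1.74 -0.    1.21  1.82] t 9.7 open 33.0 gf 12.8
[32.4, [0.0028, -0.0026, -0.0], 0.0019]
[32.4, [0.0108, -0.0102, -0.0], 0.0019]
[32.4, [0.0233, -0.023, -0.0], 0.0019]
[32.4, [0.0394, -0.041, -0.0], 0.0019]
[32.4, [0.0579, -0.0643, -0.0], 0.0019]
[32.4, [0.0773, -0.0927, -0.0], 0.0019]
[32.4, [0.0958, -0.1259, -0.0], 0.0019]
[32.4, [0.1114, -0.1629, -0.0], 0.0019]
[32.4, [0.1221, -0.2028, -0.0], 0.0019]
[32.4, [0.1259, -0.2441, -0.0], 0.0019]
0.2240900529294259 [ 6.26e-01 -1.34e-01  1.63e-01 -1.35e+02]
```

{"fn": "play_rows", "kwargs": {
  "plan": [
    [32.4, [0.003, -0.003, 0], 0],
    [32.4, [0.011, -0.01, 0], 0],
    [32.4, [0.023, -0.023, 0], 0],
    [32.4, [0.039, -0.041, 0], 0],
    [32.4, [0.058, -0.064, 0], 0],
    [32.4, [0.077, -0.093, 0], 0],
    [32.4, [0.096, -0.126, 0], 0],
    [32.4, [0.111, -0.163, 0], 0],
    [32.4, [0.122, -0.203, 0], 0],
    [32.4, [0.126, -0.244, 0], 0]
  ]
}}

```text
time_s: 10.7
eef_pos: [0.6277, -0.1339, 0.1625]
eef_rot: [0.0, 0.925, -0.38, 0.0]
wrist_force: [-0.7, -1.5, 1.6]
opening: 0.385
grasp_force: 15.5
```

```bash
python3 - <<'E'
from h import *
T=np.load("F.npy");print(get_obs()["wrist_force"]);T[:,2]=get_obs()["eef_pos"][2]
plan(T[10:],32.4)
E
```

```text
[-0.71085723 -1.54482491  1.64604758]
now [ 0.6277 -0.1339  0.1625] yaw -134.7 q [-0.39  0.39  1.49 -0.    1.26  1.96] t 10.7 open 32.8 gf 15.5
[32.4, [-0.0069, -0.0383, -0.0], 0.0018]
[32.4, [-0.0173, -0.0782, -0.0], 0.0018]
[32.4, [-0.0321, -0.1156, -0.0], 0.0018]
[32.4, [-0.0494, -0.1495, -0.0], 0.0018]
[32.4, [-0.0671, -0.1791, -0.0001], 0.0018]
[32.4, [-0.0835, -0.2039, -0.0001], 0.0018]
[32.4, [-0.0975, -0.2235, -0.0001], 0.0018]
[32.4, [-0.1082, -0.2377, -0.0001], 0.0018]
[32.4, [-0.1149, -0.2464, -0.0001], 0.0018]
[32.4, [-0.1173, -0.2494, -0.0001], 0.0018]
```

{"fn": "play_rows", "kwargs": {
  "plan": [
    [32.4, [-0.006, -0.039, 0], 0],
    [32.4, [-0.017, -0.078, 0], 0],
    [32.4, [-0.032, -0.116, 0], 0],
    [32.4, [-0.049, -0.15, 0], 0],
    [32.4, [-0.067, -0.179, 0], 0],
    [32.4, [-0.083, -0.204, 0], 0],
    [32.4, [-0.097, -0.223, 0], 0],
    [32.4, [-0.108, -0.238, 0], 0],
    [32.4, [-0.114, -0.247, 0], 0],
    [32.4, [-0.116, -0.25, 0], 0]
  ]
}}

```text
time_s: 11.7
eef_pos: [0.6633, -0.03, 0.1626]
eef_rot: [0.0, 0.925, -0.38, -0.0]
wrist_force: [-0.9, -2.3, 2.9]
opening: 0.384
grasp_force: 15.6
```

```bash
python3 - <<'E'
from h import *
plan([[.6645,-.03,.1625,-135]],32.4)
E
```

```text
now [ 0.6633 -0.03    0.1626] yaw -134.6 q [-0.22  0.44  1.43 -0.    1.28  2.13] t 11.7 open 32.8 gf 15.6
[32.4, [0.0021, -0.002, 0.0002], 0.002]
```

{"fn": "play_rows", "kwargs": {
  "plan": [
    [33.5, [0, 0, 0], 0],
    [36, [0, 0, 0], 0],
    [42, [0, 0, 0], 0],
    [55, [0, 0, -0.01], 0],
    [60, [0, 0, -0.05], 0],
    [60, [0, 0, -0.13], 0.02],
    [60, [0, 0, -0.2], 0.06],
    [60, [-0.04, 0.03, -0.22], 0.1],
    [60, [-0.12, 0.08, -0.22], 0.14],
    [60, [-0.2, 0.13, -0.22], 0.18]
  ]
}}

```text
time_s: 12.7
eef_pos: [0.5696, -0.0112, 0.2524]
eef_rot: [-0.001, 0.781, -0.625, 0.001]
wrist_force: [-0.4, 0.8, -0.1]
opening: 0.703
grasp_force: 0.0
```

```bash
python3 - <<'E'
from h import *
plan([[.53,-.004,.2,-180],[.53,-.004,.0995,-180]],50)
o=look()
for n,(p,W) in o.items():
    z=p["range_z"]>0
    a=sel(W,[.6,-.09,.165],[.73,.03,.203])&z;P=W[a];print(" neck",len(P),circ(P[:,:2]),P[:,2].max())
E
```

```text
now [ 0.5696 -0.0112  0.2524] yaw -167.4 q [-0.23  0.15  1.6   0.    1.39  2.69] t 12.7 open 60.0 gf 0.0
[50, [-0.0393, 0.0929, 0.1308], 0.0702]
[50, [-0.0395, 0.0935, 0.382], 0.0702]Traceback (most recent call last):
  File "<stdin>", line 6, in <module>
    return umr_maximum(a, axis, None, out, keepdims, initial, where)
ValueError: zero-size array to reduction operation maximum which has no identity
```

{"fn": "play_rows", "kwargs": {
  "plan": [
    [50, [-0.03, 0.07, 0.03], 0.04],
    [50, [-0.0395, 0.093, 0.1], 0.07],
    [50, [-0.0395, 0.093, 0.2], 0.07],
    [50, [-0.0395, 0.093, 0.29], 0.07],
    [50, [-0.0395, 0.093, 0.36], 0.07],
    [50, [-0.0395, 0.093, 0.38], 0.07],
    [35, [-0.0395, 0.093, 0.38], 0.07],
    [25, [-0.0395, 0.093, 0.38], 0.07],
    [18, [-0.0395, 0.093, 0.38], 0.07],
    [10, [-0.0395, 0.093, 0.38], 0.07]
  ]
}}

```text
time_s: 13.8
eef_pos: [0.5318, -0.0045, 0.1007]
eef_rot: [-0.001, 0.709, -0.705, 0.002]
wrist_force: [-0.0, -1.2, 4.8]
opening: 0.216
grasp_force: 60.5
```

```bash
python3 - <<'E'
from h import *
e=get_obs()["eef_pos"];print(get_obs()["wrist_force"])
o=look()
for n,(p,W) in o.items():
    z=p["range_z"]>0
    a=sel(W,[.61,-.09,.165],[.73,.03,.203])&z;P=W[a];print(n," neck",len(P),circ(P[:,:2]) if len(P)>5 else 0)
    a=sel(W,[.43,.055,.1],[.65,.25,.135])&z;P=W[a];print(n,"pan",np.percentile(P,[1,99],axis=0))
T=[]
for i in range(1,21):
    f=i/20;s=f*f*(3-2*f);T.append([e[0]-.001*s,e[1]-.311*s,e[2],-180])
plan(T,10)
E
```

```text
[-0.03128986 -1.19986232  4.82388571]
top  neck 87 (array([ 0.6635137 , -0.03036903]), np.float64(0.015092779115850434))
top pan [[0.46636886 0.05662573 0.10103463]
 [0.59503748 0.20047502 0.13390283]]
side  neck 142 (array([ 0.66145588, -0.0325192 ]), np.float64(0.015160645557002401))
side pan [[0.46520862 0.07029056 0.100424  ]
 [0.58389353 0.20283595 0.13046556]]
now [ 0.5317 -0.0046  0.1005] yaw -179.6 q [-0.23  0.24  1.82 -0.    1.07  2.9 ] t 13.9 open 19.2 gf 60.6
[10, [0.0054, -0.0, -0.0003], 0.002]
[10, [0.0216, 0.0002, -0.0003], 0.002]
[10, [0.047, 0.0004, -0.0003], 0.002]
[10, [0.0807, 0.0007, -0.0002], 0.002]
[10, [0.1213, 0.0011, -0.0002], 0.002]
[10, [0.1677, 0.0015, -0.0001], 0.002]
[10, [0.2189, 0.002, -0.0001], 0.002]
[10, [0.2735, 0.0025, 0.0], 0.002]
[10, [0.3304, 0.0031, 0.0001], 0.002]
[10, [0.3885, 0.0036, 0.0002], 0.002]
[10, [0.4466, 0.0042, 0.0002], 0.002]
[10, [0.5036, 0.0047, 0.0003], 0.002]
[10, [0.5582, 0.0052, 0.0004], 0.002]
[10, [0.6093, 0.0057, 0.0004], 0.002]
[10, [0.6558, 0.0061, 0.0005], 0.002]
[10, [0.6964, 0.0065, 0.0006], 0.002]
[10, [0.73, 0.0068, 0.0006], 0.002]
[10, [0.7555, 0.0071, 0.0006], 0.002]
[10, [0.7716, 0.0072, 0.0007], 0.002]
[10, [0.7773, 0.0073, 0.0007], 0.002]
```

{"fn": "play_rows", "kwargs": {
  "plan": [
    [10, [0.005, 0, -0.003], 0],
    [10, [0.022, 0.002, -0.004], 0],
    [10, [0.047, 0.003, -0.004], 0],
    [10, [0.081, 0.005, -0.004], 0],
    [10, [0.121, 0.005, -0.004], 0],
    [10, [0.168, 0.005, -0.004], 0],
    [10, [0.219, 0.005, -0.004], 0],
    [10, [0.274, 0.005, -0.004], 0],
    [10, [0.33, 0.005, -0.004], 0],
    [10, [0.388, 0.005, -0.004], 0]
  ]
}}

```text
time_s: 14.9
eef_pos: [0.5286, -0.1612, 0.1002]
eef_rot: [-0.0, 0.709, -0.705, -0.0]
wrist_force: [0.1, 4.3, 4.1]
opening: 0.217
grasp_force: 60.4
```

{"fn": "play_rows", "kwargs": {
  "plan": [
    [10, [0.058, 0, 0], 0],
    [10, [0.115, 0, 0], 0],
    [10, [0.17, 0, 0], 0],
    [10, [0.221, 0, 0], 0],
    [10, [0.268, 0, 0], 0],
    [10, [0.308, 0, 0], 0],
    [10, [0.342, 0, 0], 0],
    [10, [0.367, 0, 0], 0],
    [10, [0.383, 0, 0], 0],
    [10, [0.389, 0, 0], 0]
  ]
}}

```text
time_s: 15.9
eef_pos: [0.53, -0.3153, 0.1001]
eef_rot: [0.0, 0.709, -0.705, -0.0]
wrist_force: [-1.1, 3.5, 4.8]
opening: 0.223
grasp_force: 60.5
```

```bash
cat > pk.py <<'E'
from h import *
print(get_obs()["wrist_force"])
plan([[.53,-.315,.1,-180]],10)
o=look()
for n,(p,W) in o.items():
    z=p["range_z"]>0
    a=sel(W,[.61,-.09,.165],[.73,.03,.203])&z;P=W[a];print(n," neck",len(P),circ(P[:,:2]) if len(P)>5 else 0)
    a=sel(W,[.43,-.27,.1],[.65,-.08,.135])&z;P=W[a];print(n,"pan",np.percentile(P,[1,99],axis=0))
    m=sel(W,[.3,-.45,.05],[.85,.4,.069])&z;k,l,s,c=cv2.connectedComponentsWithStats(m.astype(np.uint8));m=l==1+np.argmax(s[1:,4]);print(cv2.minAreaRect((W[m][:,:2]*1000).astype(np.float32)))
p=o["top"][0]["image"];cv2.imwrite("pics/t2.png",cv2.resize(p[90:250,130:400][:,:,::-1],None,fx=2.9,fy=2.9,interpolation=cv2.INTER_CUBIC))
E
python3 pk.py
```

```text
[-1.11747942  3.53835804  4.84774905]
now [ 0.53   -0.3153  0.1001] yaw -179.7 q [-0.73  0.41  1.6   0.    1.13  2.41] t 15.9 open 19.1 gf 60.5
[10, [-0.0007, -0.0, 0.0001], 0.0019]
top  neck 106 (array([ 0.66354331, -0.0302967 ]), np.float64(0.01516549002239154))
top pan [[ 0.46612222 -0.23351797  0.10051524]
 [ 0.59333821 -0.10801583  0.13453803]]
((571.0621337890625, -30.1529541015625), (341.9573669433594, 562.4696655273438), 0.38831496238708496)
side  neck 140 (array([ 0.66169127, -0.03255172]), np.float64(0.015115840800530524))
side pan [[ 0.46435415 -0.24491606  0.10066641]
 [ 0.59061003 -0.1099382   0.13210235]]
((568.4964599609375, -29.67047119140625), (343.2759094238281, 568.4700317382812), 0.12595640122890472)
```

View pics/t2.png

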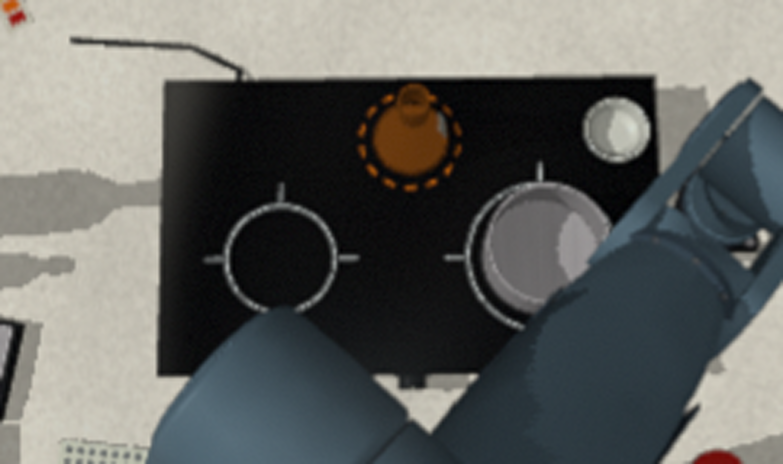

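{"fn": "play_rows", "kwargs": {
  "plan": [
    [30, [0, 0, 0], 0],
    [50, [0, 0, 0], 0],
    [60, [0, 0, -0.03], 0],
    [60, [0, 0, -0.13], 0],
    [60, [0, 0, -0.25], -0.03],
    [60, [-0.04, -0.02, -0.35], -0.07],
    [60, [-0.12, -0.06, -0.38], -0.11],
    [60, [-0.23, -0.11, -0.38], -0.15],
    [60, [-0.34, -0.16, -0.38], -0.2],
    [60, [-0.45, -0.21, -0.38], -0.25]
  ]
}}

```text
time_s: 17.0
eef_pos: [0.6135, -0.1329, 0.2534]
eef_rot: [0.0, 0.923, -0.384, 0.001]
wrist_force: [0.7, -0.5, -0.1]
opening: 0.705
grasp_force: 0.0
```

```bash
python3 - <<'E'
from h import *
plan([[.6635,-.031,.25,-135]],60)
o=look()
for n,(p,W) in o.items():
    z=p["range_z"]>0
    a=sel(W,[.43,-.27,.1],[.65,-.08,.135])&z;P=W[a];print(n,"pan",np.percentile(P,[1,99],axis=0))
    # ring: white pixels on glass near small ring
    im=p["image"];g=im.min(-1)
    m=sel(W,[.44,.03,.05],[.62,.2,.07])&(g>90);P=W[m][:,:2]
    d=np.hypot(*(P-[.5295,.115]).T);P=P[d<.066];print("small",len(P),circ(P))
    m=sel(W,[.42,-.29,.05],[.64,-.05,.07])&(g>90);P=W[m][:,:2]
    d=np.hypot(*(P-[.5295,-.175]).T);P=P[(d<.09)&(d>.075)];print("big",len(P),circ(P) if len(P)>5 else 0)
E
```

```text
now [ 0.6135 -0.1329  0.2534] yaw -135.1 q [-0.4   0.28  1.44 -0.    1.42  1.96] t 17.0 open 60.2 gf 0.0
[60, [-0.0923, -0.2683, 0.0083], -0.0008]
top pan [[ 0.46515433 -0.26815757  0.1016434 ]
 [ 0.57717298 -0.15826621  0.13352916]]
small 111 (array([0.52818512, 0.11535465]), np.float64(0.060184074762311704))
big 32 (array([ 0.52874021, -0.17469038]), np.float64(0.08182401524215645))
side pan [[ 0.46405002 -0.26551588  0.10031813]
 [ 0.59033571 -0.11066226  0.13151435]]
small 18 (array([0.5283432 , 0.11381204]), np.float64(0.0606656346921736))
big 39 (array([ 0.52870323, -0.17445951]), np.float64(0.08190892276478082))
```

{"fn": "play_rows", "kwargs": {
  "plan": [
    [60, [-0.03, -0.09, 0.005], 0],
    [60, [-0.06, -0.18, 0.008], 0],
    [60, [-0.085, -0.25, 0.008], 0],
    [60, [-0.092, -0.268, 0.008], 0],
    [60, [-0.092, -0.268, 0.03], 0],
    [60, [-0.092, -0.268, 0.1], 0],
    [60, [-0.092, -0.268, 0.17], 0],
    [60, [-0.092, -0.268, 0.215], 0],
    [60, [-0.092, -0.268, 0.228], 0],
    [50, [-0.092, -0.268, 0.228], 0]
  ]
}}

```text
time_s: 18.1
eef_pos: [0.6625, -0.0342, 0.1599]
eef_rot: [0.0, 0.922, -0.387, -0.001]
wrist_force: [0.3, -0.1, 0.5]
opening: 0.585
grasp_force: 0.0
```

{"fn": "play_rows", "kwargs": {
  "plan": [
    [42, [0, 0, 0], 0],
    [38, [0, 0, 0], 0],
    [36, [0, 0, 0], 0],
    [35, [0, 0, 0], 0],
    [34, [0, 0, 0], 0],
    [33.5, [0, 0, 0], 0],
    [33, [0, 0, 0], 0],
    [32.7, [0, 0, 0], 0],
    [32.5, [0, 0, 0], 0]
  ]
}}

```text
time_s: 19.0
eef_pos: [0.6637, -0.0328, 0.1612]
eef_rot: [-0.0, 0.922, -0.386, 0.0]
wrist_force: [0.6, 1.2, 2.3]
opening: 0.38
grasp_force: 14.4
```

```bash
python3 - <<'E'
from h import *
e=get_obs()["eef_pos"];print(get_obs()["wrist_force"])
T=[]
for i in range(1,21):
    f=i/20;s=f*f*(3-2*f);T.append([*(e[:2]+(np.array([.5285,.115])-e[:2])*s),e[2],-135])
plan(T,32.4)
E
```

```text
[0.55330378 1.22379212 2.27296444]
now [ 0.6637 -0.0328  0.1612] yaw -135.5 q [-0.23  0.44  1.43  0.    1.28  2.14] t 19.0 open 32.4 gf 14.4
[32.4, [-0.0036, -0.0001, -0.0], -0.0026]
[32.4, [-0.014, -0.0005, -0.0], -0.0026]
[32.4, [-0.0304, -0.0011, -0.0], -0.0026]
[32.4, [-0.052, -0.0019, -0.0], -0.0026]
[32.4, [-0.0782, -0.0029, -0.0], -0.0026]
[32.4, [-0.1081, -0.004, -0.0], -0.0026]
[32.4, [-0.141, -0.0052, -0.0], -0.0026]
[32.4, [-0.1762, -0.0064, -0.0001], -0.0026]
[32.4, [-0.2128, -0.0078, -0.0001], -0.0026]
[32.4, [-0.2502, -0.0092, -0.0001], -0.0026]
[32.4, [-0.2876, -0.0105, -0.0001], -0.0026]
[32.4, [-0.3243, -0.0119, -0.0001], -0.0026]
[32.4, [-0.3595, -0.0132, -0.0001], -0.0026]
[32.4, [-0.3924, -0.0144, -0.0001], -0.0026]
[32.4, [-0.4223, -0.0155, -0.0001], -0.0026]
[32.4, [-0.4484, -0.0164, -0.0002], -0.0026]
[32.4, [-0.4701, -0.0172, -0.0002], -0.0026]
[32.4, [-0.4865, -0.0178, -0.0002], -0.0026]
[32.4, [-0.4968, -0.0182, -0.0002], -0.0026]
[32.4, [-0.5005, -0.0183, -0.0002], -0.0026]
```

{"fn": "play_rows", "kwargs": {
  "plan": [
    [32.3, [-0.004, 0, 0], 0],
    [32.3, [-0.014, 0, 0], 0],
    [32.3, [-0.03, -0.001, 0], 0],
    [32.3, [-0.052, -0.002, 0], 0],
    [32.3, [-0.078, -0.003, 0], 0],
    [32.3, [-0.108, -0.004, 0], 0],
    [32.3, [-0.141, -0.005, 0], 0],
    [32.3, [-0.176, -0.006, 0], 0],
    [32.3, [-0.213, -0.008, 0], 0],
    [32.3, [-0.25, -0.009, 0], 0]
  ]
}}

```text
time_s: 20.0
eef_pos: [0.5951, 0.0419, 0.1611]
eef_rot: [0.0, 0.922, -0.386, 0.0]
wrist_force: [1.9, -2.2, 3.4]
opening: 0.384
grasp_force: 12.3
```

{"fn": "play_rows", "kwargs": {
  "plan": [
    [32.3, [-0.037, -0.001, 0], 0],
    [32.3, [-0.074, -0.003, 0], 0],
    [32.3, [-0.109, -0.004, 0], 0],
    [32.3, [-0.142, -0.005, 0], 0],
    [32.3, [-0.172, -0.006, 0], 0],
    [32.3, [-0.198, -0.007, 0], 0],
    [32.3, [-0.22, -0.008, 0], 0],
    [32.3, [-0.236, -0.009, 0], 0],
    [32.3, [-0.247, -0.009, 0], 0],
    [32.3, [-0.25, -0.009, 0], 0]
  ]
}}

```text
time_s: 21.0
eef_pos: [0.5282, 0.1151, 0.161]
eef_rot: [-0.0, 0.922, -0.386, 0.0]
wrist_force: [1.3, -0.9, 4.8]
opening: 0.38
grasp_force: 9.8
```

```bash
python3 - <<'E'
from h import *
plan([[.5285,.115,.161,-135]],32.4);print(get_obs()["wrist_force"])
for n,(p,W) in look().items():
    a=sel(W,[.49,.075,.07],[.57,.155,.14])&(p["range_z"]>0);P=W[a];print(n,len(P),np.percentile(P,[1,50,99],axis=0))
E
```

```text
now [0.5282 0.1151 0.161 ] yaw -135.5 q [-0.01  0.18  1.76  0.    1.2   2.36] t 21.0 open 32.5 gf 9.8
[32.4, [0.0008, -0.0004, -0.0001], -0.0025]
[ 1.29264519 -0.85951432  4.82220745]
top 92 [[0.49885711 0.07706848 0.07317561]
 [0.50893035 0.13439725 0.11355327]
 [0.53589429 0.15385695 0.13868962]]
side 421 [[0.49075297 0.07551189 0.07127929]
 [0.51212905 0.08922826 0.1047809 ]
 [0.55865802 0.12290144 0.13825484]]
```

Release, lift clear, then check.

{"fn": "play_rows", "kwargs": {
  "plan": [
    [33.5, [0, 0, 0], 0],
    [36, [0, 0, 0], 0],
    [42, [0, 0, 0], 0],
    [55, [0, 0, -0.01], 0],
    [60, [0, 0, -0.05], 0],
    [60, [0, 0, -0.13], 0],
    [60, [0, 0, -0.22], 0],
    [60, [0, 0, -0.3], 0],
    [60, [0, 0, -0.35], 0],
    [60, [0, 0, -0.35], 0]
  ]
}}

```text
time_s: 22.1
eef_pos: [0.53, 0.1148, 0.3048]
eef_rot: [-0.001, 0.922, -0.386, 0.003]
wrist_force: [0.4, -0.8, 0.4]
opening: 0.701
grasp_force: 0.0
```

{"fn": "play_rows", "kwargs": {
  "plan": [
    [60, [-0.03, 0.03, 0], 0],
    [60, [-0.1, 0.1, 0], 0],
    [60, [-0.17, 0.17, 0], 0],
    [60, [-0.24, 0.24, 0], 0],
    [60, [-0.28, 0.28, 0], 0],
    [60, [-0.3, 0.3, 0], 0],
    [60, [-0.3, 0.3, 0], 0]
  ]
}}

```text
time_s: 22.8
eef_pos: [0.3579, 0.1162, 0.3005]
eef_rot: [-0.0, 0.922, -0.386, 0.0]
wrist_force: [-0.4, 0.6, -0.1]
opening: 0.704
grasp_force: 0.0
```

```bash
python3 - <<'E'
from h import *
plan([],0);o=look()
for n,(p,W) in o.items():
    z=p["range_z"]>0
    a=sel(W,[.47,.06,.165],[.59,.17,.203])&z;P=W[a];print(n," neck",len(P),circ(P[:,:2]) if len(P)>5 else 0)
    a=sel(W,[.43,-.25,.125],[.65,-.08,.135])&z;P=W[a];print("pan",np.percentile(P,[1,99],axis=0),circ(P[:,:2]))
    a=sel(W,[.4,-.42,.1],[.65,-.26,.13])&z;P=W[a];print("handle",len(P),P.min(0),P.max(0))
V=[cv2.resize(o[n][0]["image"][:,:,::-1],None,fx=.78,fy=.78,interpolation=cv2.INTER_AREA) for n in o]
cv2.imwrite("pics/fin.png",np.hstack(V))
E
```

```text
now [0.3579 0.1162 0.3005] yaw -135.5 q [-0.   -0.36  1.97  0.    1.53  2.36] t 22.8 open 60.1 gf 0.0
top  neck 90 (array([0.52914957, 0.11319155]), np.float64(0.015177374591740308))
pan [[ 0.46537544 -0.23684808  0.12529284]
 [ 0.5935415  -0.10843035  0.13450693]] (array([ 0.52926961, -0.17205051]), np.float64(0.06329741136364872))
handle 291 [ 0.52097276 -0.39425542  0.11350832] [ 0.54270385 -0.26016143  0.12961559]
side  neck 143 (array([0.52940588, 0.11062944]), np.float64(0.015610166107227996))
pan [[ 0.46375632 -0.23747721  0.12530679]
 [ 0.59163381 -0.11013389  0.1328976 ]] (array([ 0.52764751, -0.17413631]), np.float64(0.0623412118053607))
handle 394 [ 0.51680242 -0.40014619  0.10866195] [ 0.54026795 -0.26049754  0.12945637]
```

View pics/fin.png

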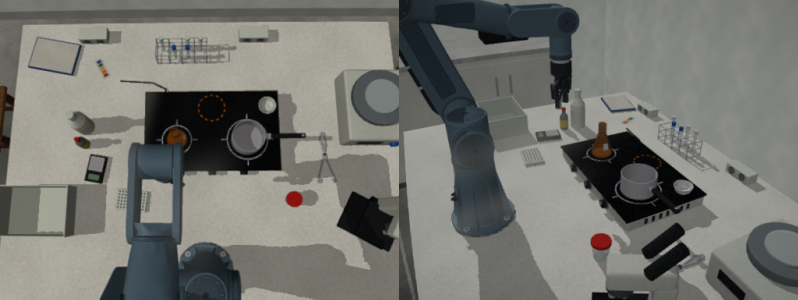

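The picture shows the flask upright in the small ring (175,140 in the left view). The pan is in the large ring (250,135) with its handle pointing right off the end. Both are within 4 mm of centre.

```bash
python3 -c "
from bench import *
print(hand_in())"
```

```text
the job is handed in; nothing more can be done
None
```

The job is handed in at about 23 s of the 72 s allowed: the pan stands in the large ring with its handle straight out to the right, the flask stands upright in the small ring, both within about 5 mm of centre by the cameras, and nothing else was seen to move; `hand_in()` returned no verdict.

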